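Lock the blanks in the holding fixture with the wedge

ROBOT

A 6-joint arm with a two-finger parallel gripper is mounted at the origin on a cart in front of the work surface, level with it; the furniture and walls round the work are solid. World frame = base frame: x ahead of the robot, y to its left, z up, the work surface at z = 0. Lengths are in m, angles in rad, forces in N, time in s.
With the tool pointing down it reaches from about 0.25 to 0.725 m from the base axis. Payload 4 kg.
Tool frame: the origin (TCP) lies between the finger pads; the fingertips stand 17 mm ahead of it and the grasp point (between the pads) lies 2 mm behind it; z points along the fingers, y is the direction in which the jaws open and shut (so a half turn about z gives the same grasp; the last joint's range is limited). The gripper opens to 85 mm and grips with 20 to 120 N. Pads are 22 mm wide; open, the fingers measure 114 mm over their backs; the gripper's body (76 mm by 85 mm) begins 54 mm behind the grasp point. The pads swing forward as they close: fully open they stand 13 mm farther back than shut.
Start: joints at [-1.17, 0.241, 0.005, 1.335, 0, 1.571], TCP at [0.195, -0.46, 0.248] pointing down, gripper open.
Joint ranges: [-2.72, 2.72], [-1.05, 1.87], [-1.09, 1.28], [-1.99, 2.15], [-1.42, 1.44], [-3.14, 3.14]. Speed limits (rad/s): [2.79, 2.79, 3.14, 3.14, 3.14, 3.14].

INTERFACE

Orientations are given as a unit quaternion [x, y, z, w].
In Python, from workcell import readout, viewer, order gives the robot as it stands. The module is installed in compiled form; this text tells all that it offers.
- The arm moves only by the shell command python3 -m crank 'ROWS'. ROWS is text: rows parted by semicolons, each of 7 numbers parted by spaces: the shift along the tool's x, y, z in m, then the turn, a rotation vector about the tool's x, y, z in rad, then the gripper's target within -1 to 1 (shut at 1, half-way at 0, fully open at -1). A call has 1 to 20 rows; each row shifts and turns the pose as measured when the row begins, along the tool's axes as they then stand; what a row does not reach is not made up. A row lasts 1/12 s, in which the tool goes at most 41.7 mm and 7.16 degrees, less where a joint would pass 70% of its speed; a pose out of reach is approached as far as the arm can. A call with a gripper value outside its range is refused whole. The fingers move at their own pace and stop on an object; the grip force is fixed at half the most. Time passes only in rows, so rows that do not move let the fingers close. It gives the time, the measured TCP pose, the force and the opening at its end, in the units of the state.
- readout.get_obs(): the state, without advancing time (a new reading comes with each control period).
- viewer.camera(name): name is "side" or "top"; returns the picture (480x640x3 uint8, red, green, blue); there is no depth.
- viewer.calibration(name): a dict with "fx", "fy", "cx", "cy" (pixels), "eye" and "rotation" of the camera in the world. Camera axes: x right, y down, z forward; pixel columns grow to the right and rows downward; lengths in m; the calibration is good to about 2 mm. A picture is of the moment at which its call begins. calibration takes no time and is no camera call.
- order.job_done(): hands the job in, once; it reports no verdict.
The state is a dict: "clock": time; "joint_pos": joint angles; "joint_vel": joint speeds; "tau": joint torques, N m; "eef_pos": TCP position; "tool_rot": TCP orientation; "ft_force": force on the tool from outside, world axes, zero at the start; "ft_torque": the same for the moment, N m; "grip_width": finger opening in m.
Only numpy, scipy, OpenCV 4.12 (cv2) and the standard library are available. Lean on these libraries where they do the work, as an engineer would, in place of code of your own. Each camera call takes 0.05 s, during which the arm holds its last target. There are 200 camera calls.

TASK

Put the loose hardwood blank down into the free place of the holding fixture, at the end of the row of blanks, against the back fence. Then put the tapered wooden wedge into the gap between that blank and the sloping stop, thin end first, and drive it in until the row is locked tight and the brass sensing pin is held pressed flush with the end plate. Leave the flat steel bar and the chisel alone.

Things in the scene. Friction and masses are not known exactly. Their poses are not given: they have to be found in the camera images.
- fixture: fixed steel holding fixture. Origin: underside, below the row; x away from the robot (wedge's driving direction), y left along the row, z up. Frame mm: plate 10 thick (things stand at z=10), x -45..45, y -130..125. From the left: end plate with pin, blank_a, blank_b, free place, gap, sloping stop. Blanks: middle at x=0 +-1.5. Tight row's right face y=-75; untightened, 7 to 12 mm further right
- fence_face (a point): foot of the back fence's inner face (fixture frame 23, 0, 10 mm); fence 12 thick, 16 high above the plate, y from 119 to -70
- end_face (a point): foot of the left end plate's inner face (fixture frame 0, 105, 10 mm); plate 14 thick, 38 high, 70 wide, with a 20 mm black switch body behind it
- stop_face (a point): foot of the sloping stop's inner face, middle (fixture frame 13, -96.25, 10 mm). Stop 30 high above the plate, 22 thick; the face is a plane y = -96.25 + 0.25*(x - 13) from x about -29 to 55, so the gap narrows away from the robot
- runway_front (a point): front end of the runway, a plate as thick as the base (10 mm), 60 wide, centred on fixture y=-91, x from -145 (this point) to -45: the wedge lies on it before it is driven in
- gap_mouth (a point): fixed point on the plate in the mouth of the gap (fixture frame -22, -90, 10 mm): level with the fronts of the blanks, where the gap is 30 mm wide when the row is tight and 18 to 23 before
- pin_tip (a point): tip of the sensing pin, brass, 10 mm diameter, sticking out of the end plate at the left end of the row toward the first blank, 21 mm above the base plate; it stands 5 mm proud when free
- sense_pin (a joint): how far the sensing pin is pressed in, m: 0 free (5 mm proud), 0.005 flush with the end plate. Spring, about 2 N at the start and 4 N when flush; it pushes the row back if nothing locks it
- blank_a: hardwood blank, 44 (x) x 60 (y) x 40 (z) mm, light wood with a dark punch mark on top, 75 g, origin in the middle of its underside; stands in the fixture next to the sensing pin, y axis along the row
- blank_b: same blank, stands in the fixture to the right of blank_a
- blank_c: the loose blank, same shape and axes, on the bench in front of the fixture, left or right; in the fixture its y axis lies along the row, either way round; grip it across its 44 mm faces (fixture x), the fence reaches 16 mm up its back; if it stands off the fence, the wedge can turn it and jam
- wedge: wooden wedge, 130 long, 34 high, 75 g. Origin: underside, mid-length; x to the thin end (toe), z up. Shank x -65..-25 straight, 32.5 wide (y +-16.25): grip there. To the toe at x=65 it tapers 1 in 4: side y=16.25 straight, other from y=-16.25 to 6.25 (toe 10 thick, nose rounded). In the fixture its axes are parallel to the fixture's, straight side on the blank; tight at fixture x -7, y -91
- wedge_toe (a point): middle of the toe's lower edge (wedge frame 65, 11, 0 mm)
- wedge_head (a point): face of the round polished steel striking button, 22 mm diameter, 4 mm proud of the middle of the wedge's rear end (wedge frame -69, 0, 17 mm), where it is pushed; about 6 to 15 N along fixture x drives it tight, then it stops hard; friction holds it there
- bar_strip: bystander: flat ground steel bar 24 x 185 x 8 mm, parallel, no taper; origin middle of its underside, long axis y
- blue_chisel: bystander: cold chisel 20 x 160 x 17 mm, long axis y
Not all that is in view belongs to the job. Leave any turquoise look-alike of the blank_c alone.

How it is judged:
On the way, in this order (a step that is already met when the one before it is completed fails the run):
1. the loose blank stands in the row, between blank_b and the stop, with the pin not yet pressed home (z of blank_c in the frame of fixture between 0.007 and 0.0135 m and x of blank_c in the frame of fixture above -0.014 m and y of blank_c in the frame of fixture between -0.072 and -0.04 m and value of joint sense_pin below 0.0035 m), for 0.2 s.
2. the wedge's thin end is in the gap, the wedge flat on the plate, before the row is tight (x of wedge_toe in the frame of fixture above -0.02 m and y of wedge_toe in the frame of fixture between -0.112 and -0.07 m and z of wedge in the frame of fixture below 0.02 m and value of joint sense_pin below 0.0035 m), for 0.1 s.
At the end, for the whole second after the job is handed in: Three blanks flat and square in the row, under 3 mm play between them, placed one within 8 mm of the fence; wedge flat (4 mm) and square (0.08 rad) in the gap, toe 30 mm past the row's middle, pressing blank and stop with over 1.5 N; pin within 1.5 mm of flush; all at rest (value of joint sense_pin above 0.0035 m and contact force between wedge and blank_c above 1.5 N and contact force between wedge and fixture above 1.5 N and x of wedge_toe in the frame of fixture above 0.03 m and z of wedge in the frame of fixture below 0.014 m and angle between each of wedge, blank_c's own z axis and vertical below 0.08 rad and angle between the x axis of wedge and the x axis of fixture, either way round below 0.08 rad and z of each of blank_c, blank_a, blank_b in the frame of fixture below 0.0135 m and angle between the y axis of blank_c and the y axis of fixture, either way round below 0.08 rad and x of blank_c in the frame of fixture above -0.008 m and distance between blank_b and blank_c below 0.063 m and distance between blank_a and blank_b below 0.063 m and linear speed of each of wedge, blank_c below 0.01 m/s); the robot touches nothing.
It fails at once if the flat steel bar is moved by more than 30 mm (distance of bar_strip from where it was at the start of the episode above 0.03 m).
It fails at once if the chisel is moved by more than 30 mm (distance of blue_chisel from where it was at the start of the episode above 0.03 m).
It also fails if it takes over 70 s, if anything falls off the work surface, if the arm or the gripper's body presses on something with over 40 N, if the wrist force passes 120 N, or if a joint passes its speed limit or range.

## Working session

There is one attempt and no reset: what is moved stays moved. The work goes in short steps, Python scripts to look and compute and a shell command to move; the robot and the scene stay as the last step left them, time stands still between calls to the robot, and variables do not carry over. Pictures are saved under pics/ and viewed, about 8 in all and at most 12, crops included, and the job is handed in when it is done.

```bash
mkdir -p pics
python3 - <<'E'
from workcell import readout, viewer
import cv2
for n in("top","side"):
    cv2.imwrite(f"pics/{n}0.png",viewer.camera(n)[:,:,::-1]); print(n,viewer.calibration(n))
print(readout.get_obs())
E
```

```text
top {'fx': 446.0965103448413, 'fy': 446.0965103448413, 'cx': 322.71147454715293, 'cy': 242.20976227022302, 'eye': array([0.3472446 , 0.10081184, 1.25366414]), 'rotation': array([-0.70508917,  0.70580066, -0.04930295,  0.04758057])}
side {'fx': 611.171981450134, 'fy': 611.171981450134, 'cx': 325.58948099460673, 'cy': 242.19773333741406, 'eye': array([ 1.24441771, -0.52430934,  1.30908652]), 'rotation': array([ 0.85984957,  0.39361892, -0.13801791, -0.29440433])}
{'clock': 0.1, 'joint_pos': array([-1.17002175e+00,  2.41354994e-01,  3.87662359e-03,  1.33523802e+00,
       -3.82541270e-05,  1.57076640e+00]), 'joint_vel': array([-0.00090801, -0.00177769,  0.00169022,  0.00088452,  0.00019129,
        0.00080225]), 'tau': array([-1.06476432e-04, -3.73138547e+01,  2.53009683e+01,  1.08826405e-02,
       -4.39960831e-05,  1.20292879e-05]), 'eef_pos': array([ 0.19484506, -0.45988658,  0.24750005]), 'tool_rot': array([ 9.79986128e-01,  1.99063475e-01, -2.09823566e-04, -9.37017137e-04]), 'ft_force': array([-1.11261141,  0.17574711,  0.12335299]), 'ft_torque': array([0.01074776, 0.03082466, 0.05511387]), 'grip_width': 0.08538315161468407}
```

View pics/top0.png

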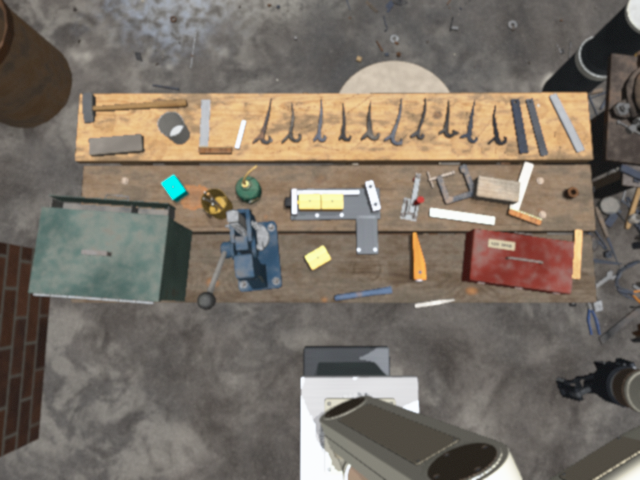

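View pics/side0.png

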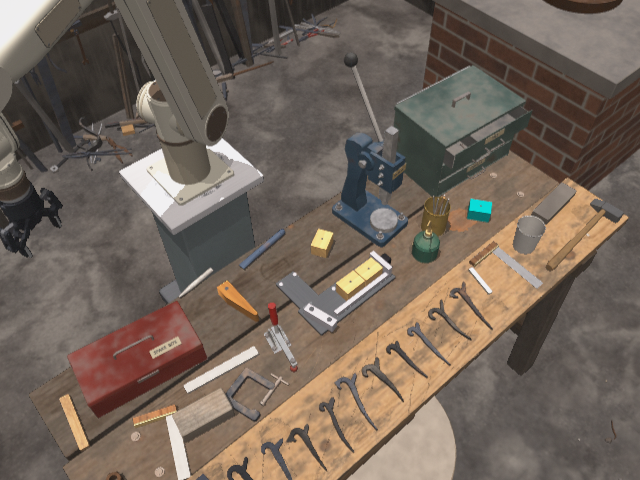

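The candidates:
- **Loose blank:** the light-wood block at top (317,258) has a punch mark and fits. The turquoise block at (174,187) is the look-alike.
- **Wedge:** the orange tapered piece at top (419,257) fits. The pieces at (462,216), (577,253) and (525,215) are straight strips.
- **Chisel:** blue, at (363,294).

I'll confirm these in one enlarged crop.

```bash
cat > h.py <<'E'
import numpy as np, cv2
from scipy.spatial.transform import Rotation as R
from workcell import readout, viewer
def ray(n,uv,z):
    c=viewer.calibration(n); uv=np.atleast_2d(np.array(uv,float))
    d=np.c_[(uv[:,0]-c['cx'])/c['fx'],(uv[:,1]-c['cy'])/c['fy'],np.ones(len(uv))]
    d=R.from_quat(c['rotation']).apply(d); e=c['eye']
    return e+d*((z-e[2])/d[:,2])[:,None]
def proj(n,P):
    c=viewer.calibration(n); p=R.from_quat(c['rotation']).inv().apply(np.atleast_2d(P)-c['eye'])
    return np.c_[c['cx']+c['fx']*p[:,0]/p[:,2],c['cy']+c['fy']*p[:,1]/p[:,2]]
def crop(n,img,x0,y0,w,h,k,f,draw=()):
    o=cv2.resize(img[y0:y0+h,x0:x0+w,::-1],None,fx=k,fy=k,interpolation=cv2.INTER_CUBIC)
    for P,col in draw:
        q=((proj(n,P)-[x0,y0]+.5)*k).astype(int); cv2.polylines(o,[q.reshape(-1,1,2)],True,col,1)
    cv2.imwrite(f,o)
E
python3 - <<'E'
from h import *
t=cv2.imread('pics/top0.png')[:,:,::-1]
s=cv2.imread('pics/side0.png')[:,:,::-1]
crop('top',t,280,170,160,120,5,'pics/c1.png')
for n,im in(('top',t),('side',s)):
  hsv=cv2.cvtColor(im,cv2.COLOR_RGB2HSV)
  for nm,lo,hi in(('yellow',(20,70,170),(32,255,255)),('orange',(8,170,120),(19,255,255))):
    m=cv2.inRange(hsv,np.array(lo),np.array(hi))
    k,l,st,ce=cv2.connectedComponentsWithStats(m)
    for i in range(1,k):
        if st[i,4]>60:
            c,_=cv2.findContours((l==i).astype('uint8'),0,1); r=cv2.minAreaRect(c[0])
            print(n,nm,st[i],ce[i].round(1),np.round(r[1],1),round(r[2],1), ray(n,ce[i],.04 if nm=='yellow' else .034)[0].round(4) )
E
```

```text
top yellow [297 194  46  15 506] [320.1 202.4] [45. 14.] 0.0 [0.6264 0.105  0.04  ]
top yellow [216 197  10  11  63] [220.7 201.2] [11.3  5.7] 45.0 [0.6301 0.3811 0.04  ]
top yellow [575 230   7  32 151] [577.6 245.3] [ 5.5 31.1] 3.8 [ 0.5055 -0.6025  0.04  ]
top yellow [305 245  26  25 314] [318.2 257.6] [17.3 23. ] 59.7 [0.4722 0.1102 0.04  ]
side yellow [311 229  22  21 280] [321.7 238.6] [15.1 20.4] 24.0 [0.4736 0.1158 0.04  ]
side yellow [336 258  46  36 650] [359.  275.1] [15.7 46.4] 54.1 [0.6248 0.1107 0.04  ]
```

View pics/c1.png

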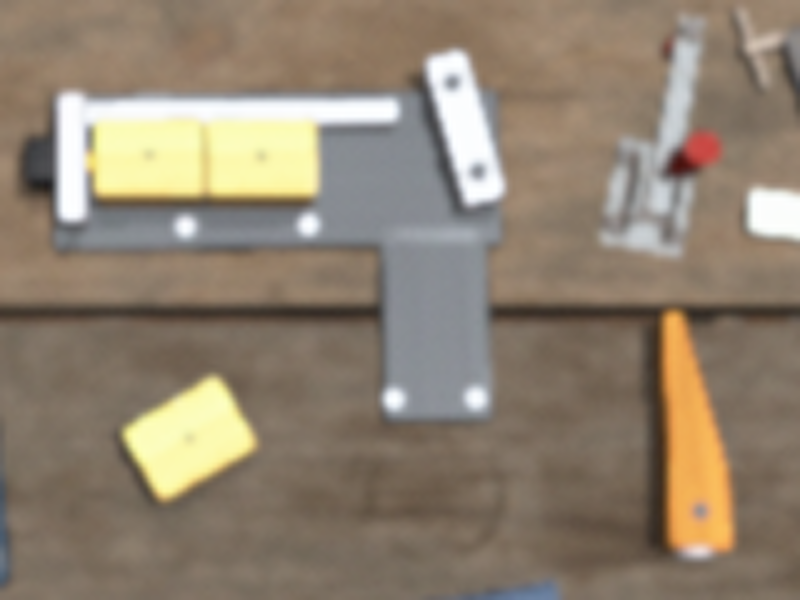

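The crop confirms the loose blank at crop (190,438), and the wedge at (693,440) with its toe pointing away from the robot and its straight side on the left. Next I'll fit poses.

```bash
cat > fit.py <<'E'
from h import *
from scipy.optimize import least_squares, minimize
def place(p,L,z): 
    c,s=np.cos(p[2]),np.sin(p[2]); L=np.asarray(L,float)/1000
    return np.c_[p[0]+c*L[:,0]-s*L[:,1],p[1]+s*L[:,0]+c*L[:,1],L[:,2]+z]
FX=[((53,247),(-45,125,10)),((383,417),(-145,-61,10)),((489,419),(-145,-121,10)),((499,243),(-45,-130,10)),((497,92),(45,-130,10)),
 ((57,92),(35,119,48)),((57,223),(-35,119,48)),((86,223),(-35,105,48)),((399,123),(23,-70,26)),((399,100),(35,-70,26))]
BL=[(x,y,z) for x in(-22,22) for y in(-30,30) for z in(0,40)]
WE=[(x,y,z) for x,y in((-65,16.25),(-65,-16.25),(-25,-16.25),(65,6.25),(65,16.25)) for z in(0,34)]
def mask(im,lo,hi,box,k=4):
    x0,y0,w,h=box; o=cv2.resize(im[y0:y0+h,x0:x0+w],None,fx=k,fy=k,interpolation=cv2.INTER_CUBIC)
    return cv2.inRange(cv2.cvtColor(o,cv2.COLOR_RGB2HSV),np.array(lo),np.array(hi))>0
def cost(p,L,z,views,k=4):
    s=0
    for n,m,box in views:
        q=(proj(n,place(p,L,z))-[box[0],box[1]]+.5)*k-.5
        o=np.zeros(m.shape,np.uint8); cv2.fillConvexPoly(o,cv2.convexHull((q*16).astype(np.int32)),255,cv2.LINE_AA,4)
        s+=np.abs(o/255.-m).sum()/m.sum()
    return s
def fit(L,z,views,p0):
    r=minimize(cost,p0,(L,z,views),'Nelder-Mead',options=dict(initial_simplex=np.array(p0)+np.array([[0,0,0],[.006,0,0],[0,.006,0],[0,0,.1]]),xatol=1e-5,fatol=1e-5)); return r.x,r.fun
E
python3 - <<'E'
from fit import *
t=cv2.imread('pics/top0.png')[:,:,::-1]; s=cv2.imread('pics/side0.png')[:,:,::-1]
uv=np.array([a for a,_ in FX])/5.+[280,170]-.5; L=[b for _,b in FX]
r=least_squares(lambda p:(proj('top',place(p,L,0))-uv).ravel(),[.62,.1,0]); F=r.x
print('fixture',F.round(4),'res px',np.abs(r.fun).max().round(2))
Y=((18,60,110),(34,255,255)); O=((6,140,90),(19,255,255))
bt,bs=(298,238,40,40),(300,220,45,45)
V=[('top',mask(t,*Y,bt),bt),('side',mask(s,*Y,bs),bs)]
wt,ws=(405,225,30,65),(208,270,60,60)
W=[('top',mask(t,*O,wt),wt),('side',mask(s,*O,ws),ws)]
for v in (V,V[:1],V[1:]): print('c',fit(BL,0,v,[.472,.11,.5]))
for v in (W,W[:1],W[1:]): print('w',fit(WE,0,v,[.47,-.16,0]))
P,_=fit(BL,0,V,[.472,.11,.5]);Q,_=fit(WE,0,W,[.47,-.16,0])
fo=[(x,y,10) for x,y in((45,125),(-45,125),(-45,-61),(-145,-61),(-145,-121),(-45,-121),(-45,-130),(45,-130))]
st=[(x,-96.25+.25*(x-13)-d,40) for x,d in((-29,0),(55,0),(55,22),(-29,22))]
D=[(place(F,fo,0),(0,0,255)),(place(F,st,0),(0,255,0)),(place(P,[BL[i] for i in(1,3,7,5)],0),(255,0,0)),(place(Q,WE[1::2],0),(255,0,255)),
 (place(F,[(23,105,10),(23,-70,10),(23,-70,26),(23,105,26)],0),(0,255,255))]
crop('side',s,200,210,200,150,4,'pics/c2.png',D)
E
```

```text
fixture [0.6305 0.0659 0.0105] res px 0.95
c (array([0.4721756, 0.1157889, 0.6166657]), np.float64(0.8667598158295963))
c (array([0.47521538, 0.11386861, 0.51675835]), np.float64(0.15792328188310972))
c (array([0.45937763, 0.12878499, 0.67852234]), np.float64(0.6015047424439931))
w (array([ 0.48022292, -0.1660033 , -0.00638597]), np.float64(0.5170134519106091))
w (array([ 0.47999558, -0.1688339 , -0.0123239 ]), np.float64(0.217261403826138))
w (array([ 0.47592331, -0.16348121, -0.01413621]), np.float64(0.15356529774209093))
```

View pics/c2.png

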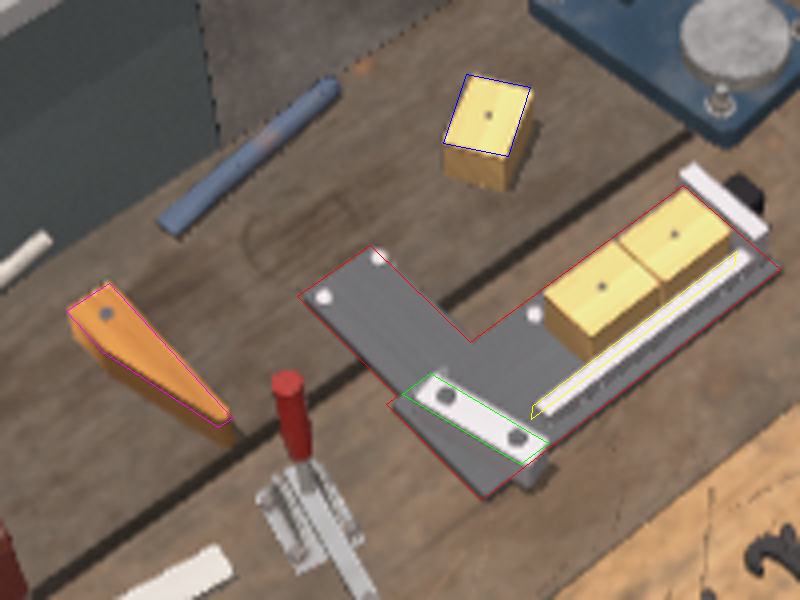

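Run:
```python
from fit import *
def T(l): return np.array(l,float)/5+[280,170]-.5
def S(l): return np.array(l,float)/4+[200,210]-.5
def lsq(obs,p0):
    def f(p): return np.concatenate([(proj(n,place(p,L,0))-uv).ravel() for n,uv,L in obs])
    r=least_squares(f,p0,loss='soft_l1'); return r.x.round(4),np.abs(f(r.x)).max().round(2)
ft=('top',T([a for a,_ in FX]),[b for _,b in FX])
fs=('side',S([(300,296),(373,247),(780,268),(485,498),(768,230),(755,238),(682,170),(533,405)]),[(-145,-121,10),(-145,-61,10),(45,125,10),(45,-130,10),(35,119,48),(35,105,48),(-35,105,48),(23,-70,26)])
C=[(22,30,40),(22,-30,40),(-22,-30,40),(-22,30,40)]
ct=('top',T([(123,434),(212,376),(257,441),(165,501)]),C)
cs=('side',S([(533,90),(510,158),(444,143),(468,75)]),C)
for a in ([ft,fs],[ft],[fs]): print('F',lsq(a,[.63,.066,0]))
for a in ([ct,cs],[ct],[cs]): print('c',lsq(a,[.473,.115,.55]))
bt=('top',T([(319,122),(319,200),(206,122),(206,200)]),[(22,-30,50),(-22,-30,50),(22,30,50),(-22,30,50)])
bs=('side',S([(546,294),(592,328),(663,283),(615,241)]),[(-22,-30,50),(22,-30,50),(22,30,50),(-22,30,50)])
for a in ([bt,bs],[bt],[bs]): print('b',lsq(a,[.63,.066,0]))
```

```text
F (array([0.6306, 0.0668, 0.0126]), np.float64(1.54))
F (array([0.6306, 0.0659, 0.0095]), np.float64(1.03))
F (array([0.6304, 0.0679, 0.0146]), np.float64(1.36))
c (array([0.4737, 0.1141, 0.5861]), np.float64(0.94))
c (array([0.4737, 0.1124, 0.5798]), np.float64(0.33))
c (array([0.4734, 0.1159, 0.594 ]), np.float64(0.32))
b (array([0.6279, 0.0747, 0.0076]), np.float64(2.16))
b (array([ 0.6262,  0.072 , -0.0017]), np.float64(0.47))
b (array([0.6296, 0.077 , 0.0134]), np.float64(2.09))
```

```bash
cat > plan.py <<'E'
import sys; from h import *
o=readout.get_obs(); x,y,z,d=map(float,sys.argv[1:5]) # d: world heading of tool y
r=R.from_quat(o['tool_rot']); m=r.as_matrix()
c,s=np.cos(d),np.sin(d); T=np.array([[-s,c,0],[c,s,0],[0,0,-1]]).T
print('t',o['clock'],'pos',o['eef_pos'].round(4),'head',np.arctan2(m[1,1],m[0,1]).round(3),'w',round(o['grip_width'],4),'F',o['ft_force'].round(1),'q',o['joint_pos'].round(2))
D=np.array([x,y,z])-o['eef_pos']
v=R.from_matrix(m.T@T).as_rotvec()
print('shift now',(m.T@D*1000).round(1),'mm; after turn',(T.T@D*1000).round(1),'turn',v.round(3),'rows',np.linalg.norm(D)/.0417,np.linalg.norm(v)/.125)
E
python3 plan.py .4737 .1141 .12 .585
```

```text
t 0.1 pos [ 0.1948 -0.4599  0.2475] head -1.17 w 0.0854 F [-1.1  0.2  0.1] q [-1.17  0.24  0.    1.34 -0.    1.57]
shift now [ 480.7 -419.5  128.3] mm; after turn [324.6 549.4 127.5] turn [-1.000e-03 -2.000e-03 -1.755e+00] rows 15.605540967199312 14.039940413148772
```

```bash
python3 -m crank '.028 -.0246 .0075 0 0 0 -1;.028 -.0246 .0075 0 0 0 -1;.028 -.0246 .0075 0 0 0 -1;.028 -.0246 .0075 0 0 0 -1;.028 -.0246 .0075 0 0 0 -1;.028 -.0246 .0075 0 0 0 -1;.028 -.0246 .0075 0 0 0 -1;.028 -.0246 .0075 0 0 0 -1;.028 -.0246 .0075 0 0 0 -1;.028 -.0246 .0075 0 0 0 -1;.028 -.0246 .0075 0 0 0 -1;.028 -.0246 .0075 0 0 0 -1;.028 -.0246 .0075 0 0 0 -1;.028 -.0246 .0075 0 0 0 -1;.028 -.0246 .0075 0 0 0 -1;.028 -.0246 .0075 0 0 0 -1;.028 -.0246 .0075 0 0 0 -1' && python3 -m crank '0 0 0 0 0 -.12 -1;0 0 0 0 0 -.12 -1;0 0 0 0 0 -.12 -1;0 0 0 0 0 -.12 -1;0 0 0 0 0 -.12 -1;0 0 0 0 0 -.12 -1;0 0 0 0 0 -.12 -1;0 0 0 0 0 -.12 -1;0 0 0 0 0 -.12 -1;0 0 0 0 0 -.12 -1;0 0 0 0 0 -.12 -1;0 0 0 0 0 -.12 -1;0 0 0 0 0 -.12 -1;0 0 0 0 0 -.12 -1'; python3 plan.py .4737 .1141 .06 .585
```

```text
clock: 1.52
eef_pos: [0.478, 0.1289, 0.1094]
tool_rot: [0.982, 0.191, -0.002, 0.001]
ft_force: [1.4, -1.4, 0.7]
grip_width: 0.0852
clock: 2.68
eef_pos: [0.4749, 0.1381, 0.0988]
tool_rot: [0.482, 0.876, -0.007, -0.008]
ft_force: [-0.4, 0.6, 0.2]
grip_width: 0.0854
t 2.6833 pos [0.4749 0.1381 0.0988] head 0.565 w 0.0854 F [-0.4  0.6  0.2] q [ 0.28  0.36 -0.24  0.99  0.    1.29]
shift now [-19.9 -13.1  39. ] mm; after turn [-19.4 -14.2  38.8] turn [-0.02  -0.007 -0.02 ] rows 1.0951955458642648 0.2322532334520332
```

```bash
python3 -m crank '-.01 -.007 0 -.02 -.007 -.02 -1;-.01 -.007 0 0 0 0 -1;0 0 0 0 0 0 -1'; python3 plan.py .4737 .1141 .036 .585
python3 - <<'E'
from h import *
for n,b in(("top",(280,210,80,80)),("side",(270,190,110,80))):
    im=viewer.camera(n); crop(n,im,*b,5 if n=="side" else 5,f'pics/g_{n}.png')
a=cv2.imread('pics/g_top.png'); b=cv2.imread('pics/g_side.png'); cv2.imwrite('pics/g.png',cv2.resize(np.hstack([a,b]),(760,320)))
E
```

```text
clock: 2.93
eef_pos: [0.473, 0.1135, 0.0974]
tool_rot: [0.47, 0.883, -0.001, -0.001]
ft_force: [-0.1, 0.2, 0.5]
grip_width: 0.0857
t 2.9333 pos [0.473  0.1135 0.0974] head 0.593 w 0.0857 F [-0.1  0.2  0.5] q [ 0.24  0.34 -0.28  0.95  0.    1.21]
shift now [ 0.1  1.  61.4] mm; after turn [ 0.1  0.9 61.4] turn [-0.002 -0.001  0.008] rows 1.472344281250118 0.06380709850358335
```

View pics/g.png

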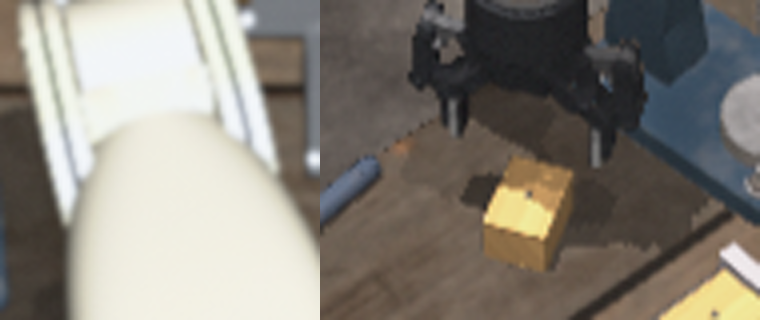

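The jaws straddle the blank in the side view, with the blank at (530,210) centred between the fingertips. I'll descend and grip.

```bash
python3 -m crank '0 0 .02 0 0 0 -1;0 0 .02 0 0 0 -1;0 0 .013 0 0 0 -1;0 0 .006 0 0 0 -1;0 0 0 0 0 0 -1'; python3 plan.py .4737 .1141 .036 .585
```

```text
clock: 3.45
eef_pos: [0.4757, 0.1181, 0.0377]
tool_rot: [0.469, 0.883, 0.002, 0.0]
ft_force: [-0.0, -0.3, 0.9]
grip_width: 0.0852
t 3.45 pos [0.4757 0.1181 0.0377] head 0.594 w 0.0852 F [-0.  -0.3  0.9] q [ 0.24  0.42 -0.35  0.8   0.    1.22]
shift now [-2.2 -3.9  1.6] mm; after turn [-2.2 -3.9  1.7] turn [ 0.004 -0.002  0.009] rows 0.1142881810181523 0.08100947602623053
```

```bash
python3 -m crank '-.0022 -.0039 .0016 0 0 0.009 -1;0 0 0 0 0 0 -1;0 0 0 0 0 0 1;0 0 0 0 0 0 1;0 0 0 0 0 0 1;0 0 0 0 0 0 1;0 0 0 0 0 0 1;0 0 0 0 0 0 1;0 0 0 0 0 0 1;0 0 0 0 0 0 1'; python3 plan.py .4737 .1141 .036 .585
```

```text
clock: 4.28
eef_pos: [0.4764, 0.1152, 0.0398]
tool_rot: [0.473, 0.881, 0.005, 0.003]
ft_force: [0.1, 0.5, -0.9]
grip_width: 0.0424
t 4.2833 pos [0.4764 0.1152 0.0398] head 0.584 w 0.0424 F [ 0.1  0.5 -0.9] q [ 0.24  0.41 -0.35  0.8   0.    1.22]
shift now [ 0.6 -2.9  3.8] mm; after turn [ 0.6 -2.9  3.8] turn [ 0.011  0.    -0.001] rows 0.11479304142751708 0.08465541326252907
```

```bash
python3 -m crank '0 0 -.02 0 0 0 1;0 0 -.02 0 0 0 1;0 0 -.02 0 0 0 1;0 0 -.015 0 0 0 1;0 0 0 0 0 .115 1;0 0 0 0 0 .115 1;0 0 0 0 0 .115 1;0 0 0 0 0 .115 1;0 0 0 0 0 .1 1'; python3 plan.py .628 .012 .12 .012
```

```text
clock: 5.03
eef_pos: [0.4737, 0.1142, 0.1168]
tool_rot: [0.707, 0.707, 0.003, -0.0]
ft_force: [0.8, -0.1, -1.3]
grip_width: 0.0426
t 5.0333 pos [0.4737 0.1142 0.1168] head -0.0 w 0.0426 F [ 0.8 -0.1 -1.3] q [ 0.23  0.31 -0.26  0.99  0.    1.81]
shift now [-102.2  154.3   -3.1] mm; after turn [-104.1  153.    -3.2] turn [ 0.004 -0.005 -0.012] rows 4.43910357827822 0.11042805407561732
```

```bash
python3 -m crank '-.013 .019 0 0 0 -.012 1;-.013 .019 0 0 0 0 1;-.013 .019 0 0 0 0 1;-.013 .019 0 0 0 0 1;-.013 .019 0 0 0 0 1;-.013 .019 0 0 0 0 1;-.013 .019 0 0 0 0 1;0 0 0 0 0 0 1;0 0 0 0 0 0 1'; python3 plan.py .628 .012 .09 .012
```

```text
clock: 5.78
eef_pos: [0.6097, 0.0205, 0.1129]
tool_rot: [0.703, 0.711, 0.0, -0.003]
ft_force: [-0.6, 0.2, -1.5]
grip_width: 0.0424
t 5.7833 pos [0.6097 0.0205 0.1129] head 0.011 w 0.0424 F [-0.6  0.2 -1.5] q [0.03 0.54 0.1  1.13 0.   1.59]
shift now [-8.9 18.3 22.8] mm; after turn [-8.8 18.2 22.9] turn [-0.003 -0.004 -0.001] rows 0.7318238624304022 0.0449405488149185
```

```bash
python3 -m crank '-.003 .006 .005 0 0 0 1;-.003 .006 .005 0 0 0 1;-.003 .006 0 0 0 0 1;0 0 0 0 0 0 1'; python3 plan.py .628 .012 .052 .012
python3 - <<'E'
from h import *; from fit import place
im=viewer.camera("side"); o=readout.get_obs()
F=[.6305,.0668,.012]; q=lambda y,z:[(22,y+30,z),(22,y-30,z),(-22,y-30,z),(-22,y+30,z)]
crop('side',im,290,220,130,100,6,'pics/p1.png',[(place(F,q(-55,10),0),(0,0,255)),(place(F,q(-55,50),0),(255,0,0))])
E
```

```text
clock: 6.12
eef_pos: [0.6268, 0.0123, 0.1007]
tool_rot: [0.703, 0.712, -0.001, -0.004]
ft_force: [-0.5, -0.4, -1.7]
grip_width: 0.0428
t 6.1167 pos [0.6268 0.0123 0.1007] head 0.013 w 0.0428 F [-0.5 -0.4 -1.7] q [0.02 0.59 0.14 1.13 0.   1.58]
shift now [-0.5  1.5 48.7] mm; after turn [-0.3  1.2 48.7] turn [-0.007 -0.005  0.001] rows 1.1673155223278668 0.06603279617783564
```

View pics/p1.png

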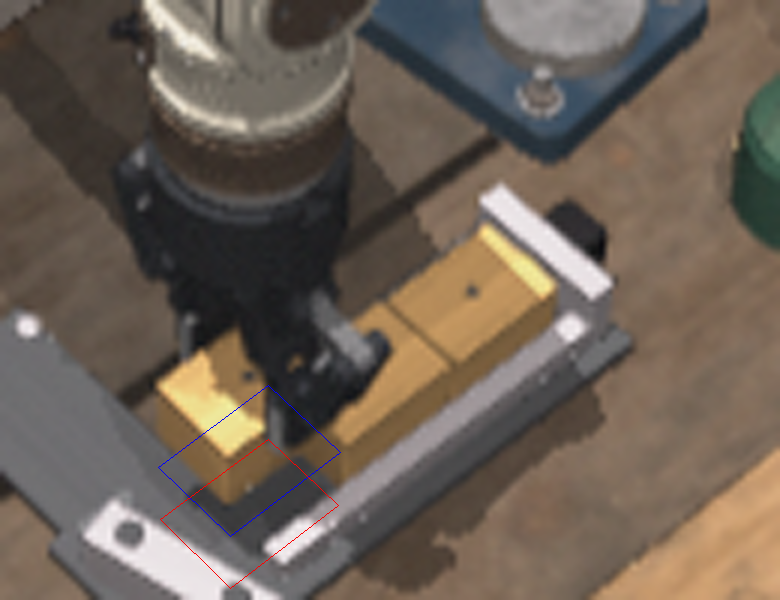

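Run:
```python
from h import *
uv=np.array([(158,385),(228,458),(230,503)])/6+[290,220]-.5
for z in (.095,.1009): print(z,ray('side',uv[:2],z).round(4))
print(ray('side',uv[2:],.061))
print('TCP-based expected corners', .6268-.022,.0123-.03,.6268+.022)
```

```text
0.095 [[ 0.6023 -0.0118  0.095 ]
 [ 0.6467 -0.0133  0.095 ]]
0.1009 [[ 0.6054 -0.0143  0.1009]
 [ 0.6496 -0.0157  0.1009]]
[[ 0.64666074 -0.0123177   0.061     ]]
TCP-based expected corners 0.6048 -0.0177 0.6488
```

```bash
python3 -m crank '-.005 .0005 0 -.005 -.004 0 1;0 0 .012 0 0 0 1;0 0 .012 0 0 0 1;0 0 .01 0 0 0 1;0 0 .006 0 0 0 1;0 0 0 0 0 0 1;0 0 0 0 0 0 1'; python3 plan.py .6275 .0075 .050 .012
```

```text
clock: 6.75
eef_pos: [0.626, 0.0079, 0.0604]
tool_rot: [0.702, 0.712, -0.0, -0.0]
ft_force: [-0.1, 0.1, 0.2]
grip_width: 0.0427
t 6.75 pos [0.626  0.0079 0.0604] head 0.015 w 0.0427 F [-0.1  0.1  0.2] q [ 0.01  0.62  0.08  1.03 -0.    1.57]
shift now [-0.4  1.5 10.4] mm; after turn [-0.4  1.5 10.4] turn [-0.001  0.     0.003] rows 0.2518803829183297 0.026492235717348114
```

```bash
python3 -m crank '0 0 .004 0 0 0 1;0 0 .004 0 0 0 1;0 0 .002 0 0 0 1;0 0 .001 0 0 0 1;0 0 .001 0 0 0 1'; python3 plan.py .6275 .0075 .050 .012;python3 -m crank '0 .002 0 0 0 0 1;0 .002 0 0 0 0 1;0 .002 0 0 0 0 1'; python3 plan.py .6295 .0075 .050 .012
```

```text
clock: 7.17
eef_pos: [0.6271, 0.008, 0.0492]
tool_rot: [0.702, 0.713, 0.001, 0.001]
ft_force: [0.3, 0.4, -1.1]
grip_width: 0.0426
t 7.1667 pos [0.6271 0.008  0.0492] head 0.015 w 0.0426 F [ 0.3  0.4 -1.1] q [ 0.01  0.63  0.07  1.01 -0.    1.57]
shift now [-0.5  0.4 -0.8] mm; after turn [-0.5  0.4 -0.8] turn [0.003 0.    0.003] rows 0.023814576446285825 0.03502375499057326
clock: 7.42
eef_pos: [0.6319, 0.008, 0.0489]
tool_rot: [0.702, 0.713, -0.0, -0.0]
ft_force: [-6.4, -0.3, -0.4]
grip_width: 0.0426
t 7.4167 pos [0.6319 0.008  0.0489] head 0.016 w 0.0426 F [-6.4 -0.3 -0.4] q [ 0.01  0.64  0.09  1.02 -0.    1.57]
shift now [-0.5 -2.4 -1.1] mm; after turn [-0.5 -2.4 -1.1] turn [-0.001  0.     0.004] rows 0.06331067980406187 0.03115858978931945
```

```bash
python3 -m crank '0 0 .002 0 0 0 1;0 0 .002 0 0 0 1;0 0 0 0 0 0 1'; python3 -m crank '0 0 0 0 0 0 -1;0 0 0 0 0 0 -1;0 0 0 0 0 0 -1;0 0 0 0 0 0 -1;0 0 0 0 0 0 -1;0 0 0 0 0 0 -1;0 0 -.02 0 0 0 -1;0 0 -.02 0 0 0 -1;0 0 -.03 0 0 0 -1;0 0 -.03 0 0 0 -1'; python3 plan.py .435 -.166 .13 -1.582
```

```text
clock: 7.67
eef_pos: [0.6318, 0.008, 0.0495]
tool_rot: [0.701, 0.713, -0.0, -0.0]
ft_force: [-0.8, -0.6, -1.0]
grip_width: 0.0427
clock: 8.5
eef_pos: [0.6284, 0.008, 0.1432]
tool_rot: [0.701, 0.713, -0.005, -0.005]
ft_force: [0.2, 0.8, -0.3]
grip_width: 0.0855
t 8.5 pos [0.6284 0.008  0.1432] head 0.016 w 0.0855 F [ 0.2  0.8 -0.3] q [ 0.01  0.56  0.21  1.24 -0.    1.57]
shift now [-170.9 -195.9   16. ] mm; after turn [-191.4  176.2   13.2] turn [-0.011  0.012  1.598] rows 6.246868166532643 12.785225761361527
```

```bash
python3 -m crank '-.019 -.0218 .002 0 0 0 -1;-.019 -.0218 .002 0 0 0 -1;-.019 -.0218 .002 0 0 0 -1;-.019 -.0218 .002 0 0 0 -1;-.019 -.0218 .002 0 0 0 -1;-.019 -.0218 .002 0 0 0 -1;-.019 -.0218 .002 0 0 0 -1;-.019 -.0218 .002 0 0 0 -1;-.019 -.0218 .002 0 0 0 -1;0 0 0 0 0 0 -1' && python3 -m crank '0 0 0 0 0 -.12 -1;0 0 0 0 0 -.12 -1;0 0 0 0 0 -.12 -1;0 0 0 0 0 -.12 -1;0 0 0 0 0 -.12 -1;0 0 0 0 0 -.12 -1;0 0 0 0 0 -.12 -1;0 0 0 0 0 -.12 -1;0 0 0 0 0 -.12 -1;0 0 0 0 0 -.12 -1;0 0 0 0 0 -.12 -1;0 0 0 0 0 -.12 -1;0 0 0 0 0 -.11 -1;0 0 0 0 0 0 -1'; python3 plan.py .433 -.1655 .1 1.56
python3 - <<'E'
from h import *; from fit import place
im=viewer.camera("side")
F=[.6309,.0668,.012]; q=lambda y,z:[(22,y+30,z),(22,y-30,z),(-22,y-30,z),(-22,y+30,z)]
crop('side',im,200,220,200,150,4,'pics/p2.png',[(place(F,q(-58,50),0),(255,0,0))])
E
```

```text
clock: 9.33
eef_pos: [0.4364, -0.1712, 0.1338]
tool_rot: [0.699, 0.715, 0.003, 0.005]
ft_force: [-0.7, 0.8, -1.4]
grip_width: 0.0856
clock: 10.5
eef_pos: [0.4404, -0.1708, 0.1357]
tool_rot: [-0.032, 0.999, -0.001, 0.009]
ft_force: [0.1, -0.5, 0.4]
grip_width: 0.0857
t 10.5 pos [ 0.4404 -0.1708  0.1357] head 1.636 w 0.0857 F [ 0.1 -0.5  0.4] q [-0.37  0.26 -0.28  1.01  0.   -0.44]
shift now [ 7.7  5.9 35.6] mm; after turn [ 7.5  5.2 35.7] turn [-0.002  0.018  0.076] rows 0.8844052415021865 0.6226169551926347
```

View pics/p2.png

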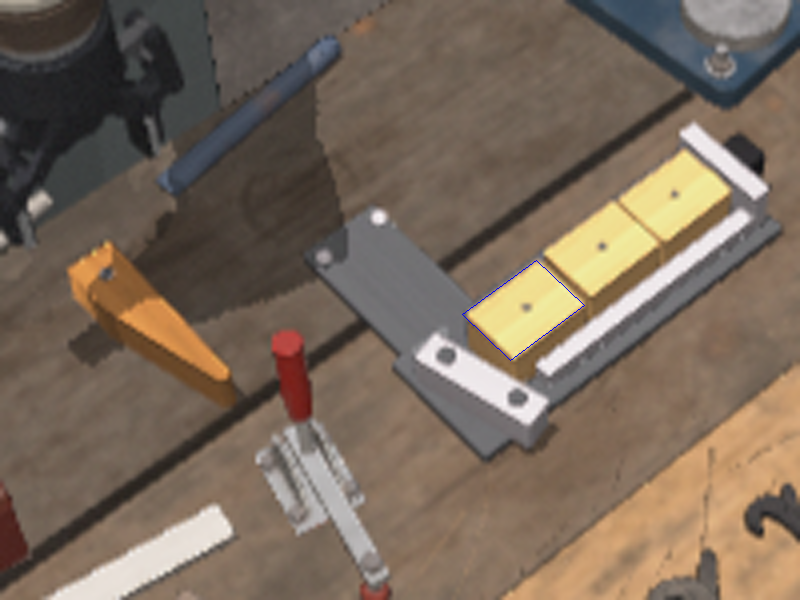

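Blank c stands flat and square in the row against the fence. The side view matches the outline drawn at fixture y = -58. Next is the wedge.

```bash
python3 -m crank '.0077 .0059 .012 0 .018 .076 -1;0 0 .012 0 0 0 -1;0 0 .012 0 0 0 -1;0 0 0 0 0 0 -1'; python3 plan.py .433 -.1655 .032 1.56
```

```text
clock: 10.88
eef_pos: [0.4348, -0.1653, 0.0999]
tool_rot: [0.015, 1.0, -0.002, 0.002]
ft_force: [-0.2, 0.0, 0.2]
grip_width: 0.0855
t 10.8833 pos [ 0.4348 -0.1653  0.0999] head 1.54 w 0.0855 F [-0.2  0.   0.2] q [-0.36  0.29 -0.34  0.93 -0.   -0.33]
shift now [ 2.1 -0.  67.8] mm; after turn [ 1.8 -0.2 67.9] turn [-0.004  0.004 -0.02 ] rows 1.627708032608597 0.16639149827901598
```

```bash
python3 -m crank '.001 0 .02 0 0 -.02 -1;0 0 .02 0 0 0 -1;0 0 .014 0 0 0 -1;0 0 .008 0 0 0 -1;0 0 .003 0 0 0 -1;0 0 0 0 0 0 -1'; python3 plan.py .433 -.1655 .032 1.56
```

```text
clock: 11.38
eef_pos: [0.4379, -0.1661, 0.0356]
tool_rot: [0.01, 1.0, -0.003, 0.005]
ft_force: [0.2, -0.4, 0.3]
grip_width: 0.0857
t 11.3833 pos [ 0.4379 -0.1661  0.0356] head 1.55 w 0.0857 F [ 0.2 -0.4  0.3] q [-0.36  0.38 -0.41  0.76 -0.   -0.34]
shift now [4.9 0.5 3.6] mm; after turn [4.9 0.6 3.6] turn [-0.005  0.01  -0.009] rows 0.14636841158490352 0.11970022961889892
```

```bash
python3 -m crank '.0049 .0005 .0036 -.005 .01 -.009 -1;0 0 0 0 0 0 -1;0 0 0 0 0 0 1;0 0 0 0 0 0 1;0 0 0 0 0 0 1;0 0 0 0 0 0 1;0 0 0 0 0 0 1;0 0 0 0 0 0 1;0 0 0 0 0 0 1;0 0 0 0 0 0 1;0 0 0 0 0 0 1;0 0 0 0 0 0 1'; python3 plan.py .433 -.1655 .032 1.56;  python3 -m crank '0 0 -.01 0 0 0 1;0 0 -.01 0 0 0 1;0 0 -.01 0 0 0 1;0 0 -.01 0 0 0 1;0 0 0 0 0 0 1;0 0 0 0 0 0 1'; python3 plan.py .496 -.0262 .075 1.583
```

```text
clock: 12.38
eef_pos: [0.4354, -0.1666, 0.0358]
tool_rot: [0.006, 1.0, -0.001, 0.003]
ft_force: [-0.2, -0.0, -0.6]
grip_width: 0.031
t 12.3833 pos [ 0.4354 -0.1666  0.0358] head 1.559 w 0.031 F [-0.2 -0.  -0.6] q [-0.37  0.38 -0.41  0.77 -0.   -0.35]
shift now [2.5 1.1 3.8] mm; after turn [2.5 1.1 3.8] turn [-0.002  0.006 -0.001] rows 0.1116040827741848 0.05240869860892536
clock: 12.88
eef_pos: [0.4334, -0.1658, 0.0754]
tool_rot: [0.006, 1.0, -0.0, 0.001]
ft_force: [-0.5, -0.7, -1.3]
grip_width: 0.0311
t 12.8833 pos [ 0.4334 -0.1658  0.0754] head 1.559 w 0.0311 F [-0.5 -0.7 -1.3] q [-0.37  0.33 -0.37  0.87 -0.   -0.35]
shift now [-60.9 140.3   0.3] mm; after turn [-64.3 138.8   0.4] turn [-0.001  0.001 -0.024] rows 3.6689275899506577 0.195083318658492
```

```bash
python3 -m crank '0 .0205 0 0 0 -.024 1;0 .0205 0 0 0 0 1;0 .0205 0 0 0 0 1;0 .0205 0 0 0 0 1;0 .0205 0 0 0 0 1;0 .0205 0 0 0 0 1;0 0 0 0 0 0 1;0 0 0 0 0 0 1'; python3 plan.py .4846 -.0425 .065 1.583
```

```text
clock: 13.55
eef_pos: [0.4303, -0.0388, 0.0702]
tool_rot: [-0.005, 1.0, -0.0, -0.002]
ft_force: [-1.0, -0.3, -1.4]
grip_width: 0.031
t 13.55 pos [ 0.4303 -0.0388  0.0702] head 1.58 w 0.031 F [-1.  -0.3 -1.4] q [-0.09  0.28 -0.45  0.84 -0.   -0.1 ]
shift now [-54.3  -4.2   5. ] mm; after turn [-54.3  -4.4   5.2] turn [-0.001 -0.004 -0.003] rows 1.3112610843742625 0.03819185077274375
```

```bash
python3 -m crank '-.013 -.001 0 0 -.004 -.003 1;-.013 -.001 0 0 0 0 1;-.013 -.001 0 0 0 0 1;-.011 -.001 0 0 0 0 1;0 0 .003 0 0 0 1;0 0 0 0 0 0 1'; python3 plan.py .4846 -.0425 .0465 1.583
```

```text
clock: 14.05
eef_pos: [0.4794, -0.0456, 0.0635]
tool_rot: [-0.005, 1.0, -0.001, -0.003]
ft_force: [-1.0, 0.4, -1.1]
grip_width: 0.031
t 14.05 pos [ 0.4794 -0.0456  0.0635] head 1.581 w 0.031 F [-1.   0.4 -1.1] q [-0.09  0.38 -0.33  0.87 -0.   -0.1 ]
shift now [-5.3  3.1 17. ] mm; after turn [-5.2  3.1 17. ] turn [-0.002 -0.006 -0.002] rows 0.43358659993699766 0.0513286512759226
```

Run:
```python
from h import *; from fit import place,WE
im=viewer.camera("side"); o=readout.get_obs(); p=o['eef_pos']
m=R.from_quat(o['tool_rot']).as_matrix(); yaw=np.arctan2(m[1,1],m[0,1])-np.pi/2
W=[p[0]+.0426*np.cos(yaw),p[1]+.0426*np.sin(yaw),yaw]; b=p[2]-.0358
F=[.6309,.0668,.012]; q=lambda y,z:[(22,y+30,z),(22,y-30,z),(-22,y-30,z),(-22,y+30,z)]
print(W,b)
crop('side',im,250,230,130,100,6,'pics/w1.png',[(place(F,q(-58,50),0),(255,0,0)),(place(W,WE[1::2],b),(255,0,255)),(place(F,[(-22,-88,10),(22,-88,10)],0),(0,255,0)),(place(F,[(-29,-106.75,40),(55,-85.75,40)],0),(0,255,0))])
```

```text
[np.float64(0.522157144030385), np.float64(-0.04526887567106991), np.float64(0.009703455725318388)] 0.028002287670352635
```

View pics/w1.png

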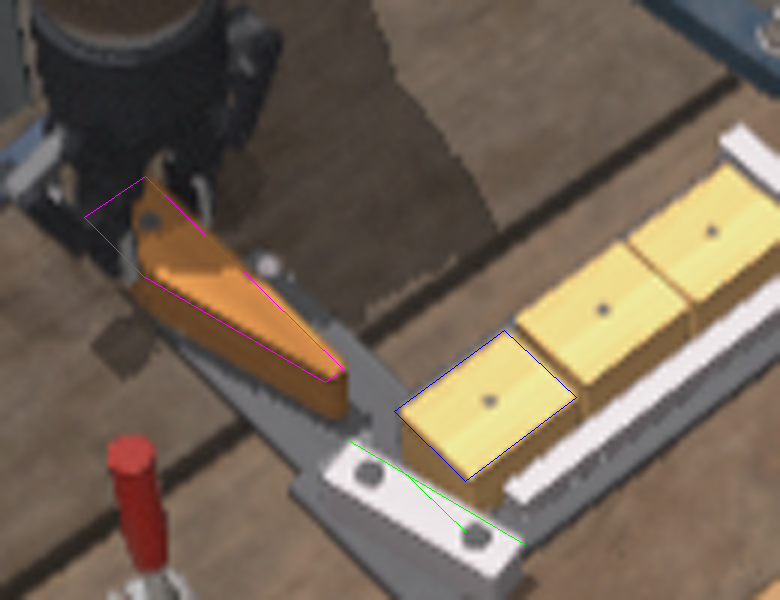

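```bash
python3 -m crank '0 .0032 0 0 -.005 -.002 1;0 0 .006 0 0 0 1;0 0 .005 0 0 0 1;0 0 .003 0 0 0 1;0 0 .001 0 0 0 1;0 0 .001 0 0 0 1;0 0 0 0 0 0 1'; python3 plan.py .5096 -.0422 .0465 1.583
```

```text
clock: 14.68
eef_pos: [0.4759, -0.0428, 0.0457]
tool_rot: [-0.005, 1.0, -0.001, -0.001]
ft_force: [-0.3, 0.6, 2.0]
grip_width: 0.0305
t 14.6833 pos [ 0.4759 -0.0428  0.0457] head 1.581 w 0.0305 F [-0.3  0.6  2. ] q [-0.09  0.39 -0.36  0.82 -0.   -0.1 ]
shift now [-33.7   0.3  -0.9] mm; after turn [-33.7   0.2  -0.8] turn [-0.002 -0.003 -0.002] rows 0.809338994994103 0.030094922513378832
```

```bash
python3 -m crank '-.006 0 0 0 -.003 -.002 1;-.006 0 0 0 0 0 1;-.006 0 0 0 0 0 1;-.006 0 0 0 0 0 1;-.005 0 0 0 0 0 1;0 0 0 0 0 0 1'; python3 plan.py .5096 -.0422 .0462 1.583
```

```text
clock: 15.18
eef_pos: [0.5091, -0.0423, 0.0461]
tool_rot: [-0.007, 1.0, -0.001, 0.002]
ft_force: [0.1, -0.0, -0.2]
grip_width: 0.0311
t 15.1833 pos [ 0.5091 -0.0423  0.0461] head 1.584 w 0.0311 F [ 0.1 -0.  -0.2] q [-0.08  0.44 -0.28  0.85 -0.   -0.1 ]
shift now [-0.5  0.1 -0.1] mm; after turn [-0.5  0.1 -0.1] turn [-0.002  0.003  0.001] rows 0.011611670792399189 0.03065773205938261
```

```bash
python3 -m crank '-.003 0 0 0 0 0 1;-.003 0 0 0 0 0 1;-.003 0 0 0 0 0 1;0 0 0 0 0 0 1'; python3 plan.py .5296 -.0422 .0462 1.583;python3 - <<'E'
from h import *
im=viewer.camera("side")
crop('side',im,250,230,130,100,6,'pics/w2.png')
E
```

```text
clock: 15.52
eef_pos: [0.5193, -0.0421, 0.0458]
tool_rot: [-0.007, 1.0, -0.001, 0.001]
ft_force: [-0.7, -0.2, -0.7]
grip_width: 0.0309
t 15.5167 pos [ 0.5193 -0.0421  0.0458] head 1.584 w 0.0309 F [-0.7 -0.2 -0.7] q [-0.08  0.46 -0.25  0.86 -0.   -0.09]
shift now [-10.3  -0.2  -0.4] mm; after turn [-10.3  -0.2  -0.4] turn [-0.002  0.002  0.001] rows 0.2473082099723028 0.026748304918938093
```

View pics/w2.png

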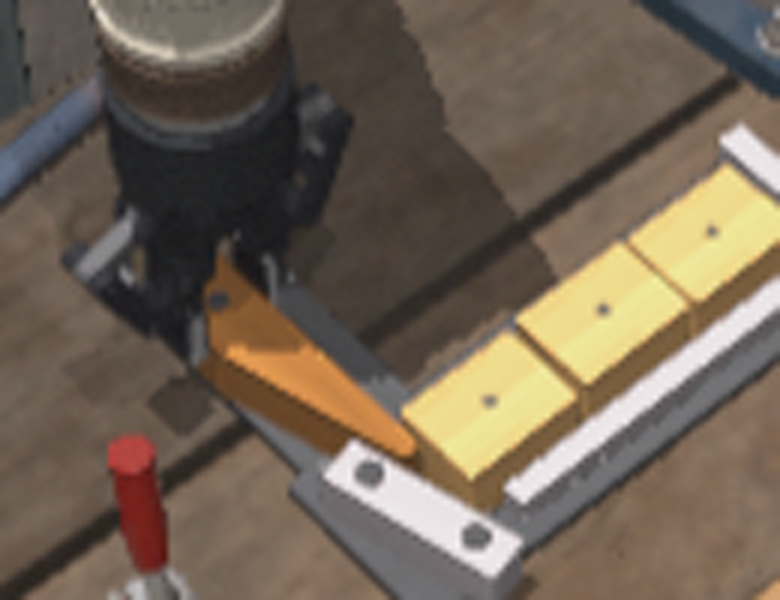

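```bash
python3 -m crank '-.004 .001 0 0 0 0 1;-.004 .001 0 0 0 0 1;-.004 .001 0 0 0 0 1;-.004 .001 0 0 0 0 1;-.004 .001 0 0 0 0 1;0 0 0 0 0 0 1'; python3 plan.py .5393 -.0372 .0462 1.583; python3 -m crank '-.004 .001 0 0 0 0 1;-.004 .001 0 0 0 0 1;-.004 .001 0 0 0 0 1;0 0 0 0 0 0 1';python3 plan.py .5513 -.0342 .0462 1.583
```

```text
clock: 16.07
eef_pos: [0.5405, -0.0366, 0.046]
tool_rot: [-0.006, 1.0, -0.001, 0.001]
ft_force: [1.4, -0.3, -1.2]
grip_width: 0.0311
t 16.0667 pos [ 0.5405 -0.0366  0.046 ] head 1.584 w 0.0311 F [ 1.4 -0.3 -1.2] q [-0.07  0.49 -0.19  0.88 -0.   -0.08]
shift now [ 1.2 -0.6 -0.2] mm; after turn [ 1.2 -0.6 -0.2] turn [-0.003  0.002  0.001] rows 0.03185353919114024 0.025308161174119343
clock: 16.4
eef_pos: [0.5538, -0.0332, 0.0459]
tool_rot: [-0.006, 1.0, -0.001, 0.001]
ft_force: [-0.1, -0.9, -0.5]
grip_width: 0.0311
t 16.4 pos [ 0.5538 -0.0332  0.0459] head 1.583 w 0.0311 F [-0.1 -0.9 -0.5] q [-0.06  0.51 -0.16  0.9  -0.   -0.07]
shift now [ 2.5 -1.  -0.3] mm; after turn [ 2.5 -1.  -0.3] turn [-0.003  0.002  0.   ] rows 0.06405816057204639 0.027003236049245878
```

```bash
python3 -m crank '-.003 .0007 0 0 0 0 1;-.003 .0007 0 0 0 0 1;-.003 .0007 0 0 0 0 1;0 0 0 0 0 0 1';python3 plan.py .5638 -.0307 .0462 1.583; python3 -m crank '0 0 0 0 0 0 -1;0 0 0 0 0 0 -1;0 0 0 0 0 0 -1;0 0 0 0 0 0 -1;0 0 0 0 0 0 -1;0 0 -.02 0 0 0 -1;0 0 -.02 0 0 0 -1;0 0 -.02 0 0 0 -1;0 0 0 0 0 0 1';python3 plan.py .49 -.0307 .1 1.583
python3 - <<'E'
from h import *
im=viewer.camera("side")
crop('side',im,250,230,130,100,6,'pics/w3.png')
E
```

```text
clock: 16.73
eef_pos: [0.5627, -0.0311, 0.0457]
tool_rot: [-0.006, 1.0, -0.002, -0.0]
ft_force: [-0.1, 0.1, 1.3]
grip_width: 0.0312
t 16.7333 pos [ 0.5627 -0.0311  0.0457] head 1.583 w 0.0312 F [-0.1  0.1  1.3] q [-0.05  0.53 -0.13  0.91 -0.   -0.07]
shift now [-1.1  0.4 -0.5] mm; after turn [-1.1  0.4 -0.5] turn [-0.004 -0.001 -0.   ] rows 0.030866997150657296 0.02980044643574706
clock: 17.48
eef_pos: [0.5615, -0.03, 0.1058]
tool_rot: [-0.007, 1.0, -0.001, -0.002]
ft_force: [0.6, -0.5, 1.3]
grip_width: 0.0753
t 17.4833 pos [ 0.5615 -0.03    0.1058] head 1.584 w 0.0753 F [ 0.6 -0.5  1.3] q [-0.05  0.46 -0.06  1.05 -0.   -0.07]
shift now [71.5  0.2  6.1] mm; after turn [71.5  0.1  5.8] turn [-0.002 -0.004  0.001] rows 1.7197610396559733 0.03884407539163014
```

View pics/w3.png

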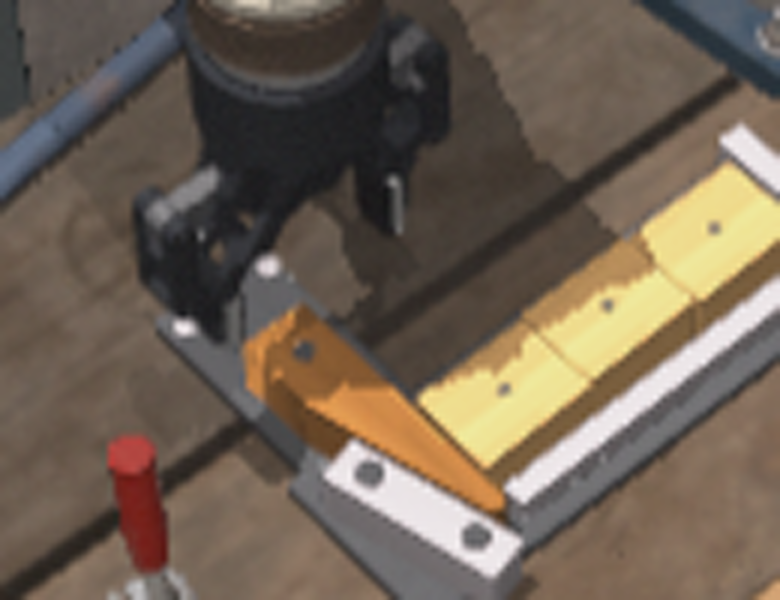

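Toe is at (497,503), the wedge is well into the gap and the blanks are touching. I'll back off, close the fingers and push the button.

```bash
python3 -m crank '.018 0 0 0 0 0 1;.018 0 0 0 0 0 1;.018 0 0 0 0 0 1;.018 0 0 0 0 0 1;0 -.0013 .014 0 0 0 1;0 0 .014 0 0 0 1;0 0 .014 0 0 0 1;0 0 .014 0 0 0 1;0 0 .008 0 0 0 1;0 0 0 0 0 0 1'; python3 plan.py .52 -.032 .036 1.583
```

```text
clock: 18.37
eef_pos: [0.4789, -0.0317, 0.0303]
tool_rot: [-0.007, 1.0, -0.0, -0.007]
ft_force: [-0.1, 0.5, -0.2]
grip_width: -0.0
t 18.3667 pos [ 0.4789 -0.0317  0.0303] head 1.584 w -0.0 F [-0.1  0.5 -0.2] q [-0.07  0.43 -0.36  0.8  -0.   -0.08]
shift now [-41.   -0.8  -6.3] mm; after turn [-41.1  -0.8  -5.7] turn [-0.    -0.015  0.001] rows 0.9944678699448408 0.11853897482015993
```

```bash
python3 -m crank '0 0 -.006 0 -.014 0 1;-.01 0 0 0 0 0 1;-.01 0 0 0 0 0 1;-.01 0 0 0 0 0 1;-.006 0 0 0 0 0 1;0 0 0 0 0 0 1'; python3 plan.py .528 -.032 .036 1.583; python3 -m crank '-.003 0 0 0 0 0 1;-.003 0 0 0 0 0 1;-.003 0 0 0 0 0 1;-.003 0 0 0 0 0 1'; python3 plan.py .535 -.0315 .036 1.583
```

```text
clock: 18.87
eef_pos: [0.5172, -0.0311, 0.0386]
tool_rot: [-0.007, 1.0, 0.0, 0.001]
ft_force: [-0.7, 0.6, 0.5]
grip_width: -0.0
t 18.8667 pos [ 0.5172 -0.0311  0.0386] head 1.585 w -0.0 F [-0.7  0.6  0.5] q [-0.06  0.46 -0.27  0.84  0.   -0.07]
shift now [-10.8  -1.    2.6] mm; after turn [-10.8  -1.    2.6] turn [0.    0.002 0.002] rows 0.26744151115814385 0.02201665429991258
clock: 19.2
eef_pos: [0.5276, -0.0308, 0.0392]
tool_rot: [-0.007, 1.0, 0.0, -0.001]
ft_force: [-3.9, -0.9, 2.2]
grip_width: 0.0002
t 19.2 pos [ 0.5276 -0.0308  0.0392] head 1.585 w 0.0002 F [-3.9 -0.9  2.2] q [-0.06  0.48 -0.23  0.86  0.   -0.07]
shift now [-7.4 -0.8  3.2] mm; after turn [-7.4 -0.8  3.2] turn [ 0.    -0.001  0.002] rows 0.19407257202401013 0.017624100196378736
```

Contact is at 3.9 N. I'll drive on, bringing z down slightly.

```bash
python3 -m crank '-.003 0 .001 0 0 0 1;-.003 0 .001 0 0 0 1;-.003 0 .001 0 0 0 1'; python3 -m crank '-.003 0 .0005 0 0 0 1;-.003 0 .0005 0 0 0 1';python3 -m crank '-.003 0 .0005 0 0 0 1;-.003 0 .0005 0 0 0 1'
```

```text
clock: 19.45
eef_pos: [0.533, -0.0304, 0.0349]
tool_rot: [-0.007, 1.0, 0.0, -0.005]
ft_force: [-4.7, 0.9, 0.2]
grip_width: 0.0004
clock: 19.62
eef_pos: [0.5375, -0.0302, 0.0329]
tool_rot: [-0.007, 1.0, 0.001, -0.007]
ft_force: [-4.9, 0.0, 1.6]
grip_width: -0.0002
clock: 19.78
eef_pos: [0.5424, -0.0297, 0.031]
tool_rot: [-0.007, 1.0, 0.001, -0.009]
ft_force: [-6.3, 0.6, 2.1]
grip_width: 0.0
```

```bash
python3 -m crank '-.003 0 -.002 0 -.01 0 1;-.003 0 -.001 0 0 0 1'; python3 -m crank '-.003 0 0 0 0 0 1;-.004 0 0 0 0 0 1';python3 -m crank '-.004 0 0 0 0 0 1;-.004 0 0 0 0 0 1'
```

```text
clock: 19.95
eef_pos: [0.5433, -0.0294, 0.0311]
tool_rot: [-0.007, 1.0, 0.001, -0.01]
ft_force: [-9.7, -0.4, 2.3]
grip_width: 0.0003
clock: 20.12
eef_pos: [0.5432, -0.0294, 0.0288]
tool_rot: [-0.007, 1.0, 0.001, -0.018]
ft_force: [-13.4, 0.0, 5.4]
grip_width: -0.0001
clock: 20.28
eef_pos: [0.5431, -0.0294, 0.0272]
tool_rot: [-0.007, 1.0, 0.001, -0.027]
ft_force: [-15.6, -0.3, 18.8]
grip_width: -0.0
```

```bash
python3 -m crank '.004 0 -.005 0 0 0 1;0 0 -.003 0 -.05 0 1;0 0 0 0 0 0 1'; python3 plan.py .5432 -.031 .036 1.583
```

```text
clock: 20.53
eef_pos: [0.5431, -0.0297, 0.036]
tool_rot: [-0.007, 1.0, 0.001, 0.002]
ft_force: [-6.3, 0.7, -0.6]
grip_width: 0.0001
t 20.5333 pos [ 0.5431 -0.0297  0.036 ] head 1.584 w 0.0001 F [-6.3  0.7 -0.6] q [-0.06  0.51 -0.2   0.86  0.   -0.07]
shift now [-0.1 -1.3  0. ] mm; after turn [-0.1 -1.3  0. ] turn [0.002 0.003 0.001] rows 0.03119177296072018 0.03226041016235782
```

```bash
python3 -m crank '-.006 0 -.001 0 -.005 0 1;-.008 0 -.001 0 -.008 0 1'; python3 -m crank '-.008 0 -.002 0 -.01 0 1'; python3 -m crank '.01 0 0 0 0 0 1;.02 0 0 0 0 0 1;.02 0 0 0 0 0 1;.02 0 -.02 0 0 0 1;0 0 -.03 0 0 0 1;.02 0 -.03 0 0 0 1;.02 0 0 0 0 0 1'
python3 - <<'E'
from h import *; from fit import place,WE
F=[.6309,.0668,.012]
im=viewer.camera("side"); W=[*place(F,[(-7,-91,0)],0)[0,:2],.012]
q=lambda y,z:[(22,y+30,z),(22,y-30,z),(-22,y-30,z),(-22,y+30,z)]
crop('side',im,270,210,130,100,6,'pics/z1.png',[(place(W,WE[1::2],.01),(255,0,255))]+[(place(F,q(y,50),0),(255,0,0)) for y in(-45,15,75)])
E
```

```text
clock: 20.7
eef_pos: [0.5436, -0.0296, 0.0351]
tool_rot: [-0.006, 1.0, 0.001, -0.006]
ft_force: [-20.8, -1.0, 8.6]
grip_width: -0.0002
clock: 20.78
eef_pos: [0.5436, -0.0295, 0.035]
tool_rot: [-0.006, 1.0, 0.001, -0.01]
ft_force: [-17.1, -1.0, 6.9]
grip_width: -0.0
clock: 21.37
eef_pos: [0.4412, -0.0316, 0.1188]
tool_rot: [-0.006, 1.0, 0.0, -0.008]
ft_force: [1.7, 0.5, 0.6]
grip_width: -0.0002
```

View pics/z1.png

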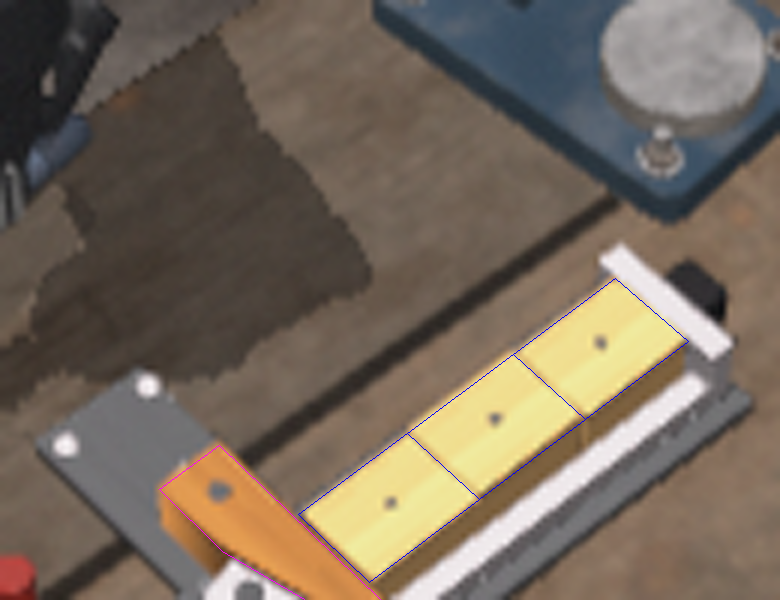

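The row matches the drawn tight position, the blanks are closed up against the end plate, and the wedge is seated and square. I'm handing in.

```bash
python3 -c "
from workcell import order
print(order.job_done())"
```

```text
the job is handed in; nothing more can be done
None
```

The loose blank is in the row against the fence, the wedge is driven in to a hard stop, and I handed the job in at about 21 s. No verdict was reported.

- **Blank:** I set it down about 3 mm clear of blank_b and pushed it to the fence, which showed as 6.4 N of contact.
- **Wedge:** I laid it on the runway, slid it in by its shank until the blanks touched, then pushed the steel button with closed fingers. It stopped moving under about 17–21 N.
- **Final check:** In the last side picture, taken with the arm backed off, the blanks and the visible part of the wedge lay on the outlines drawn for the tight position. There was no visible gap at the end plate or between the blanks.
- **Not confirmed:** I did not measure the pin travel or the holding forces directly. The pin being flush is inferred from the closed gap at the end plate, and the wedge's toe was outside that last crop.
- **Disagreements:** The two cameras differed by about 2–3 mm in y, so I used the average. During one push the tool tilted and a fingertip pressed the runway with about 19 N; I corrected this before the final push.
- **Bystanders:** I made no move toward the steel bar or the chisel, but I did not re-measure their positions.

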